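# Wedge the rocking bench supply

### The job

The grey power supply on the bench rocks because its front left foot is screwed up too far. With the fingertips, push the wooden wedge along the bench under that foot until it is snug, then press down firmly (about 10 N, for half a second) on the top of the case right above that foot to prove that the corner no longer dips; if it still dips, push the wedge in further and press again. Do not pick anything up, do not jack the case up with the wedge or shove it along the bench, leave the tools beside it alone, and finish with the hand clear, the wedge in place and the case standing level.

Things in the scene. Friction and masses are not known exactly. Their poses are not given: they have to be found in the camera images.
- supply: Grey loose bench power supply, 2.2 kg (varies), 200 mm deep (x, front to back) by 160 mm wide (y, to the left), z up. Origin: centre of footprint at sole level (z = 0). Case spans z 16 to 86 mm on four feet 24 mm wide, 16 mm high, at x = +-80, y = +-62 mm. It rests level on three; the black front panel's knobs and terminals (right half) stick out 11 mm.
- short_foot (a point): Point of the case at x = -80, y = +62, z = 0 mm in the supply's frame: at sole level of the good feet, below the centre of the front left foot. That foot itself hangs 5 to 10 mm above the bench, differently each time (not shown by this point).
- corner_top (a point): Point on the flat case top right above the front left foot (x = -80, y = +62, z = 86 mm in the supply's frame). Press here (within 30 mm). Unwedged, 3 to 5 N down makes the corner dip by the foot's gap (5 to 10 mm); it comes back when let go. Properly wedged, it dips under 1.5 mm at 10 N.
- wedge: Loose pale wooden wedge flat on the bench, 150 x 50 mm, 70 g; 2 mm thick at the tip, rising evenly to 22 mm at the thick end. Origin: centre of underside; x to the tip (x = +75 mm). Its tip starts 15 to 50 mm short of the foot's near edge, up to 15 mm sideways, turned up to 0.15 rad from the supply's x. It slides freely until it meets the foot, then resists, and stays when let go.
- wedge_end (a point): Centre of the wedge's upright thick end face (x = -75 mm in the wedge's frame, 11 mm above the bench); the face is 50 mm wide and 22 mm high. Push here towards the tip.
- sanding_block: Bystander: black sanding block 120 x 64 x 30 mm lying to the right of the wedge. Origin: centre of its underside.
- pliers_blue: Bystander: pliers with blue handles, 170 x 60 x 17 mm, lying to the left of the wedge. Origin: centre of its underside.
- screwdriver_yellow: Bystander: yellow-handled screwdriver 173 x 23 x 24 mm, lying to the left of the supply. Origin: centre of its underside.
There are look-alikes about, which are no part of the job. Of the things shaped like the wedge, the wooden one is meant.

How it is judged:
By the outcome, as a careful person would: the job done as asked, in the order asked, and still so for the second after the job is handed in, with the robot touching nothing.
It also fails if it takes over 51 s, if anything falls off the work surface, if the arm or the gripper's body presses on something with over 40 N, if the wrist force passes 120 N, or if a joint passes its speed limit or range.

### The arm

A 6-joint arm with a two-finger parallel gripper is mounted at the origin on a cart in front of the work surface, level with it; the furniture and walls round the work are solid. World frame = base frame: x ahead of the robot, y to its left, z up, the work surface at z = 0. Lengths are in m, angles in rad, forces in N, time in s.
With the tool pointing down it reaches from about 0.3 to 0.875 m from the base axis. Payload 6.4 kg.
Tool frame: the origin (TCP) lies between the finger pads; the fingertips stand robot.tips_ahead ahead of it and the grasp point (between the pads) is the TCP (robot.tips_ahead is the distance from the TCP to the fingertips, in m); z points along the fingers, y is the line along which they close (so a half turn about z gives the same grasp; the last joint's range is limited). The gripper opens to 88 mm and grips with 3 to 60 N. Pads are 18 mm wide; open, the fingers measure 123 mm over their backs; the gripper's body (75 mm by 187 mm) begins 45 mm behind the grasp point.
Start: joints at [-1.006, 0.181, 1.607, -0, 1.354, -0.206], TCP at [0.401, -0.412, 0.258] pointing down, gripper open.
Joint ranges: [-2.99, 2.99], [-0.89, 2.07], [0.3, 2.58], [-1.14, 4.28], [0, 2.63], [-3.12, 3.12]. Speed limits (rad/s): [2.57, 2.57, 3.01, 3.14, 3.14, 3.14].

### API

Orientations are given as a 3x3 rotation matrix whose columns are the frame's x, y, z axes.
In Python, from plant import robot gives the robot as it stands.
- The arm moves only by the tool apply_moves, never from a script. Its argument "motion" is a list of rows, each an object of numbers: "dx", "dy", "dz": the shift along the tool's x, y, z in cm; "rx", "ry", "rz": the turn, a rotation vector about the tool's x, y, z in degrees. A call has 1 to 8 rows; each row is the pose to reach, as a shift and turn from the pose commanded when the call began, along the tool's axes at that moment; what a row does not reach only later rows make up. A row lasts 1/10 s, in which the tool goes at most 50 mm and 8.59 degrees, less where a joint would pass 70% of its speed; a pose out of reach is approached as far as the arm can. A call with a gripper value outside its range is refused whole. "claw" is the opening, from 0 (shut) to 1 (fully open), set as the call begins (left out, the last holds). The fingers move at their own pace and stop on an object; "grip_force" is the grip in N (left out, the last holds). Time passes only in rows, so rows that repeat a pose let the fingers close. It gives the time, the measured TCP pose, the force and the opening at its end, in the units of the state.
- robot.get_state(): the state, without advancing time (a new reading comes with each control period).
- robot.snapshot(name): name is "scene" or "top"; returns the picture (400x640x3 uint8, red, green, blue); there is no depth.
- robot.camera_info(name): a dict with "mtx" (3x3 intrinsics, pixels), "rvec" (rotation vector, rad) and "tvec" (3), from world to camera coordinates, as OpenCV has them. Camera axes: x right, y down, z forward; pixel columns grow to the right and rows downward; lengths in m; the calibration is good to about 2 mm. A picture is of the moment at which its call begins. camera_info takes no time and is no camera call.
- robot.close_job(): hands the job in, once; it reports no verdict.
The state is a dict: "time_s": time; "q": joint angles; "joint_vel": joint speeds; "joint_torque": joint torques, N m; "tool_pos": TCP position; "eef_rot": TCP orientation; "wrist_force": force on the tool from outside, world axes, zero at the start; "ft_torque": the same for the moment, N m; "finger_gap": finger opening in m.
Only numpy, scipy, OpenCV 4.12 (cv2) and the standard library are available. Lean on these libraries where they do the work, as an engineer would, in place of code of your own. Each camera call takes 0.05 s, during which the arm holds its last target. There are 200 camera calls.

## Working session

There is one attempt and no reset: what is moved stays moved. The work goes in short steps, Python scripts to look and compute and a tool call to move; the robot and the scene stay as the last step left them, time stands still between calls to the robot, and variables do not carry over. Pictures are saved under pics/ and viewed, on a budget of 10 in all, crops included, one or two more only if the job needs it, and the job is handed in when it is done.

Besides the shell and the picture viewer there is one more tool, called after ">>>" by a JSON object that holds its "api" and its "payload". apply_moves: Moves the arm, as the interface text tells. Its arguments: {"type":"object","properties":{"motion":{"type":"array"},"claw":{"type":"number"},"grip_force":{"type":"number"}},"required":["motion"]}

```bash
mkdir -p pics
cat > h.py <<'E'
from plant import robot
import numpy as np, cv2
def cam(n):
    c=robot.camera_info(n); K=np.array(c["mtx"],float); R=cv2.Rodrigues(np.array(c["rvec"],float))[0]; t=np.array(c["tvec"],float).ravel(); return K,R,t
def pix2w(n,uv,z=0.):
    K,R,t=cam(n); d=R.T@np.linalg.inv(K)@np.array([uv[0],uv[1],1.]); o=-R.T@t
    return o+d*(z-o[2])/d[2]
def w2pix(n,p):
    K,R,t=cam(n); q=K@(R@np.array(p,float)+t); return q[:2]/q[2]
def save(n,f,crop=None,s=1):
    im=robot.snapshot(n)[:,:,::-1]
    if crop: x0,y0,x1,y1=crop; im=im[y0:y1,x0:x1]
    if s!=1: im=cv2.resize(im,None,fx=s,fy=s,interpolation=cv2.INTER_CUBIC)
    cv2.imwrite("pics/"+f,im)
E
python3 - <<'E'
from h import *
a=robot.snapshot("top");b=robot.snapshot("scene")
cv2.imwrite("pics/raw_top.png",a[:,:,::-1]);cv2.imwrite("pics/raw_scene.png",b[:,:,::-1])
s=robot.get_state();print(s,robot.tips_ahead)
for n in("top","scene"):
    K,R,t=cam(n);print(n,K[0,0],-R.T@t,R[2])
E
```

```text
{'time_s': 0.1, 'q': array([-1.00627495e+00,  1.81463234e-01,  1.60785997e+00,  2.76045659e-06,
        1.35382611e+00, -2.06274681e-01]), 'joint_vel': array([ 0.00160277,  0.00040287, -0.00237548, -0.00104468, -0.00169091,
       -0.00122098]), 'joint_torque': array([ 3.49176225e-04, -4.34815264e+01, -3.42697978e+01,  7.04898569e-02,
        3.40374978e-02, -2.54415369e-05]), 'tool_pos': array([ 0.40038957, -0.41207758,  0.25692541]), 'eef_rot': array([[ 7.17356830e-01,  6.96705453e-01, -8.30557416e-04],
       [ 6.96705874e-01, -7.17355694e-01,  1.31658442e-03],
       [ 3.21466457e-04, -1.52311506e-03, -9.99998788e-01]]), 'wrist_force': array([ 0.13862656, -0.93823444, -0.14801772]), 'ft_torque': array([-0.04580181,  0.01633901, -0.00456125]), 'finger_gap': 0.08802627973025653} 0.019
top 398.34973103323387 [ 0.51067865 -0.24949888  0.94680912] [ 0.06378311 -0.01609243 -0.99783403]
scene 471.9659320904223 [ 0.66476485 -0.97667439  0.66420641] [-0.1138057   0.75836648 -0.6418166 ]
```

View pics/raw_top.png

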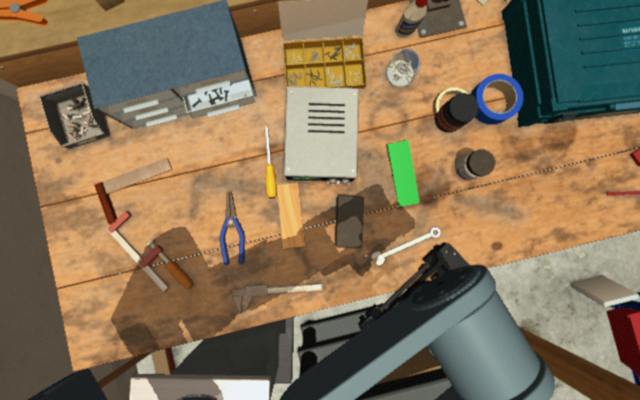

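View pics/raw_scene.png

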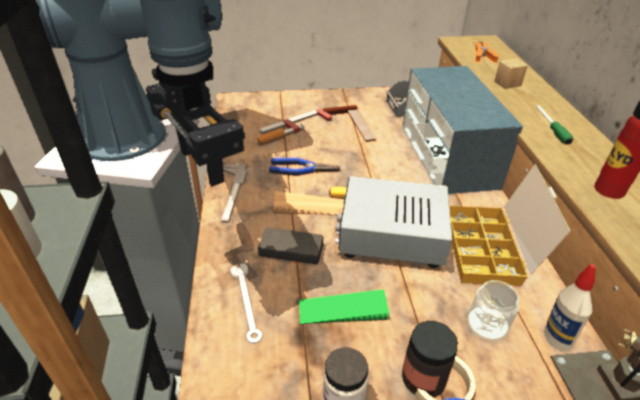

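The top view shows the supply at about (322,133), the wooden wedge at (291,216) with its thick end near row 248, the pliers at (232,230), the screwdriver at (270,165) and the sanding block at (349,220). The green wedge at (403,173) is a decoy. I'll enlarge the wedge and supply next.

Run:
```python
import cv2
im=cv2.imread("pics/raw_top.png")[80:260,210:380]
im=cv2.resize(im,None,fx=3.3,fy=3.3,interpolation=cv2.INTER_CUBIC)
for i in range(0,180,20): cv2.putText(im,str(80+i),(0,int(i*3.3)+4),0,.35,(255,255,255),1); cv2.line(im,(25,int(i*3.3)),(32,int(i*3.3)),(255,255,255),1)
for i in range(0,170,20): cv2.putText(im,str(210+i),(int(i*3.3)-8,590),0,.35,(255,255,255),1); cv2.line(im,(int(i*3.3),570),(int(i*3.3),577),(255,255,255),1)
cv2.imwrite("pics/c1.png",im); print(im.shape)
```

```text
(594, 561, 3)
```

View pics/c1.png

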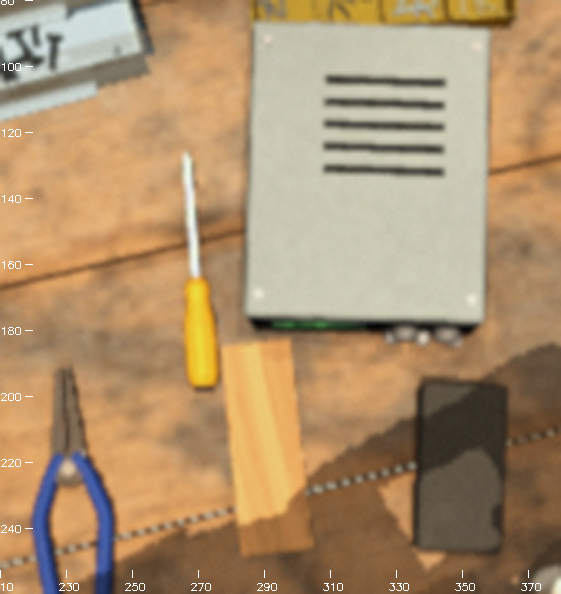

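```bash
cat >> h.py <<'E'
def fc(p): return (p[0]/3.3+210-.35, p[1]/3.3+80-.35)
E
python3 - <<'E'
from h import *
C={k:pix2w("top",fc(p),.086) for k,p in dict(BL=(254,22),BR=(490,29),FR=(483,322),FL=(246,316)).items()}
for k in C: print(k,C[k].round(4))
W={k:pix2w("top",fc(p),z) for k,p,z in (("TL",(222,344),.002),("TR",(291,339),.002),("BR",(313,548),.022),("BL",(242,556),.022))}
for k in W: print(k,W[k].round(4))
n=np.linalg.norm
print(n(C["BL"]-C["FL"]),n(C["BL"]-C["BR"]),n(C["FL"]-C["FR"]),n(C["BR"]-C["FR"]))
c=sum(C.values())/4; d=C["BL"]+C["BR"]-C["FL"]-C["FR"]; e=C["BL"]+C["FL"]-C["BR"]-C["FR"]
a=np.arctan2(d[1],d[0]); b=np.arctan2(-e[0],e[1]); print("supply",c,a,b)
a=(a+b)/2; R=np.array([[np.cos(a),-np.sin(a)],[np.sin(a),np.cos(a)]])
foot=c[:2]+R@[-.08,.062]; print("foot",foot,"near edge",c[:2]+R@[-.092,.062])
t=(W["TL"]+W["TR"])/2; bk=(W["BL"]+W["BR"])/2; v=t-bk
wa=np.arctan2(v[1],v[0]); print("wedge tip",t,"end",bk,"len",n(v[:2]),"w",n(W["TL"]-W["TR"]),n(W["BL"]-W["BR"]),"yaw",wa)
print("tip in supply frame",R.T@(t[:2]-c[:2]),"end",R.T@(bk[:2]-c[:2]),wa-a)
for nm,p,z in (("sand",[(418,380),(507,384),(500,552),(415,548)],.03),("pliers tip/handle",[(65,368),(100,545),(35,520)],.01),("sd",[(200,388),(185,155)],.012)):
    print(nm,[pix2w("top",fc(q),z)[:2].round(3) for q in p])
E
```

```text
BL [ 0.8128 -0.1852  0.086 ]
BR [ 0.8129 -0.343   0.086 ]
FR [ 0.6157 -0.3421  0.086 ]
FL [ 0.6154 -0.1859  0.086 ]
TL [ 0.6049 -0.1631  0.002 ]
TR [ 0.6098 -0.2126  0.002 ]
BR [ 0.4614 -0.2329  0.022 ]
BL [ 0.4546 -0.1835  0.022 ]
0.1973793324144967 0.15779784560353113 0.15617859849078813 0.1972662784033954
supply [ 0.71421599 -0.26407487  0.086     ] -0.000695545734202842 0.0011677412545337193
foot [ 0.63420135 -0.20209376] near edge [ 0.62220135 -0.20209659]
wedge tip [ 0.60737652 -0.18784784  0.002     ] end [ 0.45798797 -0.20822931  0.022     ] len 0.1507724900470407 w 0.049813798653569524 0.04985874081160658 yaw 0.13559543253776307
tip in supply frame [-0.10682147  0.07625225] end [-0.25621483  0.05590605] 0.13535933477759762
sand [array([ 0.58 , -0.303]), array([ 0.579, -0.366]), array([ 0.462, -0.363]), array([ 0.463, -0.304])]
pliers tip/handle [array([ 0.584, -0.053]), array([ 0.459, -0.082]), array([ 0.476, -0.036])]
sd [array([ 0.572, -0.149]), array([ 0.74 , -0.133])]
```

>>> {"api": "apply_moves", "payload": {"motion": [{"dx": 4, "dy": -1.4, "dz": 2, "rz": 8}, {"dx": 8, "dy": -2.7, "dz": 5, "rz": 16}, {"dx": 12, "dy": -4, "dz": 8, "rz": 24}, {"dx": 15.9, "dy": -5.4, "dz": 11, "rz": 32}, {"dx": 15.9, "dy": -5.4, "dz": 13, "rz": 40}, {"dx": 15.9, "dy": -5.4, "dz": 13, "rz": 44.2}, {"dx": 15.9, "dy": -5.4, "dz": 13, "rz": 44.2}, {"dx": 15.9, "dy": -5.4, "dz": 13, "rz": 44.2}], "claw": 0, "grip_force": 20}}

```text
schema error: expected keys dx, dy, dz, rx, ry, rz
```

>>> {"api": "apply_moves", "payload": {"motion": [{"dx": 4, "dy": -1.4, "dz": 2, "rx": 0, "ry": 0, "rz": 8}, {"dx": 8, "dy": -2.7, "dz": 5, "rx": 0, "ry": 0, "rz": 16}, {"dx": 12, "dy": -4, "dz": 8, "rx": 0, "ry": 0, "rz": 24}, {"dx": 15.9, "dy": -5.4, "dz": 11, "rx": 0, "ry": 0, "rz": 32}, {"dx": 15.9, "dy": -5.4, "dz": 13, "rx": 0, "ry": 0, "rz": 40}, {"dx": 15.9, "dy": -5.4, "dz": 13, "rx": 0, "ry": 0, "rz": 44.2}, {"dx": 15.9, "dy": -5.4, "dz": 13, "rx": 0, "ry": 0, "rz": 44.2}, {"dx": 15.9, "dy": -5.4, "dz": 13, "rx": 0, "ry": 0, "rz": 44.2}], "claw": 0, "grip_force": 20}}

```text
time_s: 0.9
tool_pos: [0.4772, -0.2632, 0.1279]
eef_rot: [[1.0, 0.001, 0.0], [0.001, -1.0, -0.0], [0.0, 0.0, -1.0]]
wrist_force: [0.4, -0.3, 0.4]
finger_gap: 0.0262
```

>>> {"api": "apply_moves", "payload": {"motion": [{"dx": 0, "dy": 0, "dz": 3, "rx": 0, "ry": 0, "rz": 0}, {"dx": 0, "dy": 0, "dz": 6, "rx": 0, "ry": 0, "rz": 0}, {"dx": 0, "dy": 0, "dz": 8.5, "rx": 0, "ry": 0, "rz": 0}, {"dx": 0, "dy": 0, "dz": 10, "rx": 0, "ry": 0, "rz": 0}, {"dx": 0, "dy": 0, "dz": 10, "rx": 0, "ry": 0, "rz": 0}]}}

```text
time_s: 1.4
tool_pos: [0.476, -0.2625, 0.0262]
eef_rot: [[1.0, -0.0, -0.002], [-0.0, -1.0, 0.002], [-0.002, -0.002, -1.0]]
wrist_force: [-0.1, -0.1, 0.8]
finger_gap: 0.0005
```

Run:
```python
from h import *
s=robot.get_state();print(s["tool_pos"],s["wrist_force"],s["finger_gap"])
save("scene","s2.png",(190,120,450,300),3)
```

```text
[ 0.47595676 -0.26249478  0.02617876] [-0.10826493 -0.10946079  0.84867265] 0.0004649464436429915
```

View pics/s2.png

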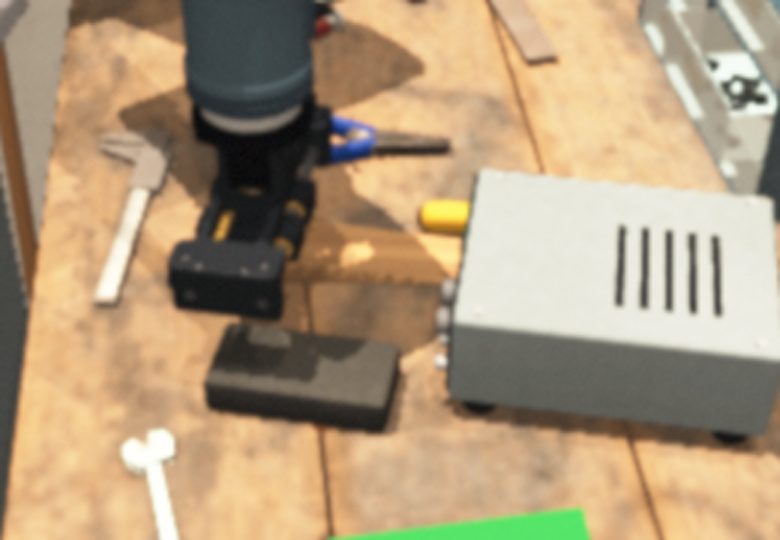

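The hand is closed beside the wedge's thick end at about (240,280), clear of the sanding block. Now I'll nudge sideways to square the wedge.

>>> {"api": "apply_moves", "payload": {"motion": [{"dx": 0, "dy": -0.6, "dz": 0, "rx": 0, "ry": 0, "rz": 0}, {"dx": 0, "dy": -1.0, "dz": 0, "rx": 0, "ry": 0, "rz": 0}, {"dx": 0, "dy": -1.3, "dz": 0, "rx": 0, "ry": 0, "rz": 0}, {"dx": 0, "dy": -1.6, "dz": 0, "rx": 0, "ry": 0, "rz": 0}, {"dx": 0, "dy": -1.9, "dz": 0, "rx": 0, "ry": 0, "rz": 0}, {"dx": 0, "dy": -2.1, "dz": 0, "rx": 0, "ry": 0, "rz": 0}, {"dx": 0, "dy": -2.3, "dz": 0, "rx": 0, "ry": 0, "rz": 0}, {"dx": 0, "dy": -2.3, "dz": 0, "rx": 0, "ry": 0, "rz": 0}]}}

```text
time_s: 2.25
tool_pos: [0.4771, -0.2397, 0.0277]
eef_rot: [[1.0, -0.0, -0.0], [-0.0, -1.0, 0.0], [-0.0, -0.0, -1.0]]
wrist_force: [-1.0, 0.8, 0.6]
finger_gap: 0.0004
```

>>> {"api": "apply_moves", "payload": {"motion": [{"dx": 0, "dy": 1.5, "dz": 0, "rx": 0, "ry": 0, "rz": 0}, {"dx": 0, "dy": 1.5, "dz": -4, "rx": 0, "ry": 0, "rz": 0}, {"dx": -4, "dy": 1.5, "dz": -6, "rx": 0, "ry": 0, "rz": 0}, {"dx": -8, "dy": 0, "dz": -6, "rx": 0, "ry": 0, "rz": 0}, {"dx": -10, "dy": -1.5, "dz": -6, "rx": 0, "ry": 0, "rz": 0}, {"dx": -10, "dy": -2, "dz": -6, "rx": 0, "ry": 0, "rz": 0}]}}

```text
time_s: 2.85
tool_pos: [0.3748, -0.2192, 0.0874]
eef_rot: [[1.0, -0.002, -0.002], [-0.002, -1.0, 0.001], [-0.002, -0.001, -1.0]]
wrist_force: [-0.1, -0.7, 0.5]
finger_gap: 0.0005
```

Run:
```python
from h import *
s=robot.get_state();print(s["tool_pos"],s["wrist_force"],s["finger_gap"])
save("top","t3.png",(210,80,380,260),3.3)
```

```text
[ 0.37480686 -0.21922311  0.08739464] [-0.124618   -0.68762915  0.49721991] 0.0005397125001262932
```

View pics/t3.png

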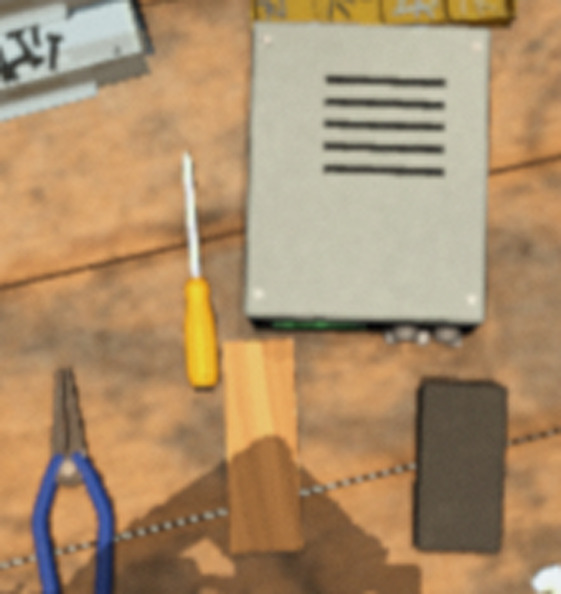

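The wedge is nearly straight now, with its tip corners at crop (224,342) and (294,339) and its back corners at (301,551) and (230,552).

Run:
```python
from h import *
W=[pix2w("top",fc(p),z) for p,z in (((224,342),.002),((294,339),.002),((301,551),.022),((230,552),.022))]
for w in W: print(w.round(4))
t=(W[0]+W[1])/2;b=(W[2]+W[3])/2;v=t-b;print(t,b,np.arctan2(v[1],v[0]),np.arctan2((W[1]-W[0])[0],-(W[1]-W[0])[1]),np.arctan2((W[2]-W[3])[0],-(W[2]-W[3])[1]))
```

```text
[ 0.6064 -0.1645  0.002 ]
[ 0.6099 -0.2148  0.002 ]
[ 0.4591 -0.2246  0.022 ]
[ 0.4572 -0.1751  0.022 ]
[ 0.60814822 -0.18962535  0.002     ] [ 0.45813372 -0.19983968  0.022     ] 0.06798401371576065 0.06978575110335039 0.037881051353957966
```

>>> {"api": "apply_moves", "payload": {"motion": [{"dx": 4, "dy": -2, "dz": 0, "rx": 0, "ry": 0, "rz": 0}, {"dx": 8, "dy": -4, "dz": 0, "rx": 0, "ry": 0, "rz": 0}, {"dx": 12, "dy": -6, "dz": 0, "rx": 0, "ry": 0, "rz": 0}, {"dx": 16, "dy": -8.4, "dz": 0, "rx": 0, "ry": 0, "rz": 0}, {"dx": 17.3, "dy": -8.4, "dz": 0, "rx": 0, "ry": 0, "rz": 0}, {"dx": 17.3, "dy": -8.4, "dz": 3.5, "rx": 0, "ry": 0, "rz": 0}, {"dx": 17.3, "dy": -8.4, "dz": 6.3, "rx": 0, "ry": 0, "rz": 0}, {"dx": 17.3, "dy": -8.4, "dz": 6.3, "rx": 0, "ry": 0, "rz": 0}]}}

```text
time_s: 3.7
tool_pos: [0.55, -0.1357, 0.0215]
eef_rot: [[1.0, -0.0, -0.003], [-0.0, -1.0, 0.002], [-0.003, -0.002, -1.0]]
wrist_force: [-0.2, -0.2, 0.6]
finger_gap: 0.0009
```

>>> {"api": "apply_moves", "payload": {"motion": [{"dx": 0, "dy": 0.6, "dz": 0, "rx": 0, "ry": 0, "rz": 0}, {"dx": 0, "dy": 1.1, "dz": 0, "rx": 0, "ry": 0, "rz": 0}, {"dx": 0, "dy": 1.4, "dz": 0, "rx": 0, "ry": 0, "rz": 0}, {"dx": 0, "dy": 1.7, "dz": 0, "rx": 0, "ry": 0, "rz": 0}, {"dx": 0, "dy": 1.9, "dz": 0, "rx": 0, "ry": 0, "rz": 0}, {"dx": 0, "dy": 2.15, "dz": 0, "rx": 0, "ry": 0, "rz": 0}, {"dx": 0, "dy": 2.15, "dz": 0, "rx": 0, "ry": 0, "rz": 0}]}}

```text
time_s: 4.4
tool_pos: [0.5503, -0.1578, 0.0251]
eef_rot: [[1.0, -0.001, 0.001], [-0.001, -1.0, -0.0], [0.001, 0.0, -1.0]]
wrist_force: [-0.3, 0.6, 1.0]
finger_gap: 0.0003
```

>>> {"api": "apply_moves", "payload": {"motion": [{"dx": 0, "dy": -1.2, "dz": 0, "rx": 0, "ry": 0, "rz": 0}, {"dx": 0, "dy": -1.2, "dz": -3.5, "rx": 0, "ry": 0, "rz": 0}, {"dx": 0, "dy": -1.2, "dz": -6.5, "rx": 0, "ry": 0, "rz": 0}, {"dx": -4.5, "dy": 0, "dz": -6.5, "rx": 0, "ry": 0, "rz": 0}, {"dx": -9, "dy": 2, "dz": -6.5, "rx": 0, "ry": 0, "rz": 0}, {"dx": -13.5, "dy": 4, "dz": -6.5, "rx": 0, "ry": 0, "rz": 0}, {"dx": -16, "dy": 4.3, "dz": -6.5, "rx": 0, "ry": 0, "rz": 0}, {"dx": -16, "dy": 4.3, "dz": -6.5, "rx": 0, "ry": 0, "rz": 0}]}}

```text
time_s: 5.2
tool_pos: [0.3873, -0.1994, 0.0891]
eef_rot: [[1.0, -0.003, -0.002], [-0.003, -1.0, 0.002], [-0.002, -0.002, -1.0]]
wrist_force: [-0.7, 0.1, -0.2]
finger_gap: 0.0003
```

Run:
```python
from h import *
s=robot.get_state();print(s["tool_pos"],s["wrist_force"],s["finger_gap"])
save("top","t4.png",(210,80,380,260),3.3)
```

```text
[ 0.38727223 -0.19937892  0.08911598] [-0.71626886  0.05428484 -0.18642871] 0.00031333687055681825
```

View pics/t4.png

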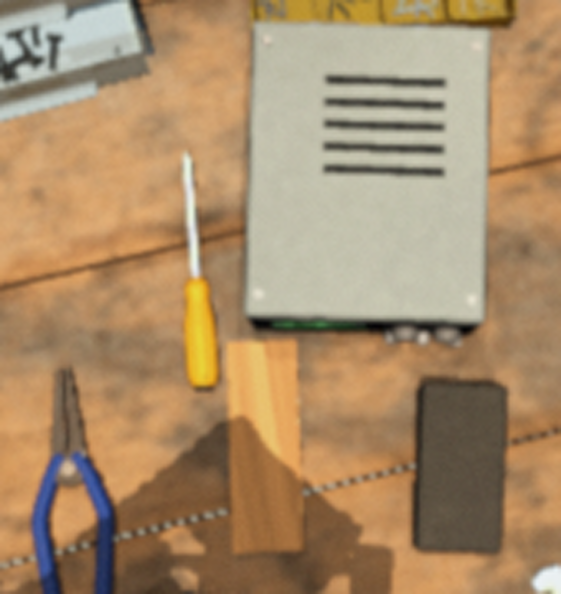

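The wedge is now at about yaw 0.05, with tip corners at (227,342) and (298,340). A flat push with the tool turned slightly should bring the tip right.

>>> {"api": "apply_moves", "payload": {"motion": [{"dx": 2.5, "dy": 0, "dz": 3, "rx": 0, "ry": 0, "rz": 2.5}, {"dx": 4.5, "dy": -0.2, "dz": 6.2, "rx": 0, "ry": 0, "rz": 2.5}, {"dx": 4.5, "dy": -0.2, "dz": 6.2, "rx": 0, "ry": 0, "rz": 2.5}, {"dx": 5.3, "dy": -0.2, "dz": 6.2, "rx": 0, "ry": 0, "rz": 2.5}, {"dx": 5.8, "dy": -0.2, "dz": 6.2, "rx": 0, "ry": 0, "rz": 2.5}, {"dx": 6.3, "dy": -0.2, "dz": 6.2, "rx": 0, "ry": 0, "rz": 2.5}, {"dx": 6.8, "dy": -0.2, "dz": 6.2, "rx": 0, "ry": 0, "rz": 2.5}, {"dx": 7.1, "dy": -0.2, "dz": 6.2, "rx": 0, "ry": 0, "rz": 2.5}]}}

```text
time_s: 6.05
tool_pos: [0.462, -0.1989, 0.0288]
eef_rot: [[0.999, -0.044, 0.002], [-0.044, -0.999, -0.001], [0.002, 0.001, -1.0]]
wrist_force: [-0.2, -0.0, 0.2]
finger_gap: 0.0004
```

>>> {"api": "apply_moves", "payload": {"motion": [{"dx": 0.1, "dy": 0, "dz": 0, "rx": 0, "ry": 0, "rz": 0}]}}

```text
time_s: 6.15
tool_pos: [0.4626, -0.1988, 0.0284]
eef_rot: [[0.999, -0.044, 0.001], [-0.044, -0.999, -0.001], [0.001, 0.001, -1.0]]
wrist_force: [-0.2, -0.6, 1.4]
finger_gap: 0.0007
```

Run:
```python
from h import *
s=robot.get_state();print(s["tool_pos"],s["wrist_force"],s["eef_rot"][:,0])
save("top","t5.png",(210,80,380,260),3.3)
```

```text
[ 0.46261313 -0.19880986  0.02838925] [-0.24439704 -0.57764561  1.43650635] [ 9.99019662e-01 -4.42579413e-02  9.74473954e-04]
```

View pics/t5.png

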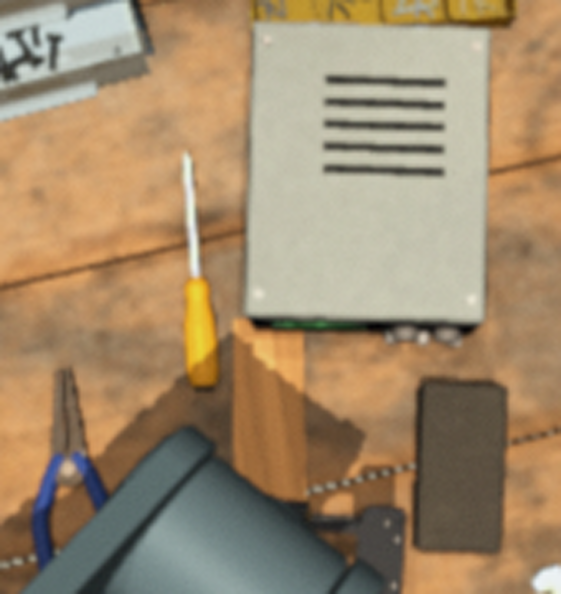

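The wedge's left edge runs from (233,330) to (236,470) and its right edge from (304,335) to (306,490). The tip is about to enter under the case.

Run:
```python
from h import *
for p,z in (((233,330),.004),((304,335),.004),((236,430),.013),((306,490),.019)): print(pix2w("top",fc(p),z).round(4))
```

```text
[ 0.615  -0.1708  0.004 ]
[ 0.6128 -0.222   0.004 ]
[ 0.5428 -0.1759  0.013 ]
[ 0.5017 -0.2269  0.019 ]
```

>>> {"api": "apply_moves", "payload": {"motion": [{"dx": 0.4, "dy": 0, "dz": 0, "rx": 0, "ry": 0, "rz": 0}, {"dx": 0.8, "dy": -0.05, "dz": 0, "rx": 0, "ry": 0, "rz": 0}, {"dx": 1.2, "dy": -0.05, "dz": 0, "rx": 0, "ry": 0, "rz": 0}, {"dx": 1.6, "dy": -0.1, "dz": 0, "rx": 0, "ry": 0, "rz": 0}, {"dx": 2.0, "dy": -0.1, "dz": 0, "rx": 0, "ry": 0, "rz": 0}, {"dx": 2.2, "dy": -0.1, "dz": 0, "rx": 0, "ry": 0, "rz": 0}]}}

```text
time_s: 6.8
tool_pos: [0.4847, -0.1985, 0.0277]
eef_rot: [[0.999, -0.044, 0.0], [-0.044, -0.999, -0.0], [0.0, 0.0, -1.0]]
wrist_force: [-1.3, -0.6, 0.1]
finger_gap: 0.0006
```

>>> {"api": "apply_moves", "payload": {"motion": [{"dx": 0.2, "dy": 0, "dz": 0, "rx": 0, "ry": 0, "rz": 0}, {"dx": 0.4, "dy": 0, "dz": 0, "rx": 0, "ry": 0, "rz": 0}]}}

```text
time_s: 7.0
tool_pos: [0.4882, -0.1986, 0.0276]
eef_rot: [[0.999, -0.044, -0.0], [-0.044, -0.999, 0.0], [-0.0, -0.0, -1.0]]
wrist_force: [-0.8, 0.2, 0.2]
finger_gap: 0.0005
```

>>> {"api": "apply_moves", "payload": {"motion": [{"dx": 0.2, "dy": 0, "dz": 0, "rx": 0, "ry": 0, "rz": 0}, {"dx": 0.4, "dy": 0, "dz": 0, "rx": 0, "ry": 0, "rz": 0}]}}

```text
time_s: 7.2
tool_pos: [0.4923, -0.1988, 0.0277]
eef_rot: [[0.999, -0.044, 0.0], [-0.044, -0.999, 0.0], [0.0, -0.0, -1.0]]
wrist_force: [-1.0, 0.5, -1.1]
finger_gap: 0.0001
```

>>> {"api": "apply_moves", "payload": {"motion": [{"dx": 0.15, "dy": 0, "dz": 0, "rx": 0, "ry": 0, "rz": 0}, {"dx": 0.3, "dy": 0, "dz": 0, "rx": 0, "ry": 0, "rz": 0}]}}

```text
time_s: 7.4
tool_pos: [0.4952, -0.199, 0.0277]
eef_rot: [[0.999, -0.044, -0.0], [-0.044, -0.999, 0.0], [-0.0, -0.0, -1.0]]
wrist_force: [-0.3, -0.8, -0.5]
finger_gap: 0.0004
```

>>> {"api": "apply_moves", "payload": {"motion": [{"dx": 0.15, "dy": 0, "dz": 0, "rx": 0, "ry": 0, "rz": 0}, {"dx": 0.3, "dy": 0, "dz": 0, "rx": 0, "ry": 0, "rz": 0}]}}

```text
time_s: 7.6
tool_pos: [0.498, -0.199, 0.0277]
eef_rot: [[0.999, -0.044, -0.0], [-0.044, -0.999, 0.0], [-0.0, -0.0, -1.0]]
wrist_force: [-3.0, -1.1, 2.1]
finger_gap: 0.0004
```

>>> {"api": "apply_moves", "payload": {"motion": [{"dx": 0.15, "dy": 0, "dz": 0, "rx": 0, "ry": 0, "rz": 0}, {"dx": 0.3, "dy": 0, "dz": 0, "rx": 0, "ry": 0, "rz": 0}]}}

```text
time_s: 7.8
tool_pos: [0.4991, -0.1989, 0.0276]
eef_rot: [[0.999, -0.043, -0.005], [-0.043, -0.999, 0.001], [-0.005, -0.001, -1.0]]
wrist_force: [-14.6, -0.6, 12.9]
finger_gap: 0.0007
```

Contact is at about x=0.498, where the force rose to 14.6 N. I'm backing off, then checking numerically that the case did not move.

>>> {"api": "apply_moves", "payload": {"motion": [{"dx": -0.5, "dy": 0, "dz": 0, "rx": 0, "ry": 0, "rz": 0}, {"dx": -2, "dy": 0, "dz": 0, "rx": 0, "ry": 0, "rz": 0}, {"dx": -4, "dy": 0, "dz": -3, "rx": 0, "ry": 0, "rz": 0}, {"dx": -7, "dy": 0, "dz": -7, "rx": 0, "ry": 0, "rz": 0}, {"dx": -11, "dy": 0, "dz": -10, "rx": 0, "ry": 0, "rz": -2.5}, {"dx": -11, "dy": 0, "dz": -10, "rx": 0, "ry": 0, "rz": -2.5}]}}

```text
time_s: 8.4
tool_pos: [0.3906, -0.1954, 0.1319]
eef_rot: [[1.0, -0.001, 0.006], [-0.001, -1.0, -0.005], [0.006, 0.005, -1.0]]
wrist_force: [0.6, -1.2, -0.4]
finger_gap: 0.0008
```

```bash
cat >> h.py <<'E'
REF=cv2.imread("pics/raw_top.png",0).astype(np.float32)
def shift():
    im=robot.snapshot("top"); g=cv2.cvtColor(im,cv2.COLOR_RGB2GRAY).astype(np.float32)
    out=[]
    for y0,x0,y1,x1 in((84,284,184,362),(84,284,124,362),(150,284,184,362)):
        A=REF[y0:y1,x0:x1];B=g[y0:y1,x0:x1]
        w=np.eye(2,3,dtype=np.float32)
        try: cc,w=cv2.findTransformECC(A,B,w,cv2.MOTION_TRANSLATION,(3,200,1e-6))
        except Exception as e: cc=0
        out.append((w[0,2].round(3),w[1,2].round(3),round(cc,3)))
    return im,out
E
python3 - <<'E'
from h import *
s=robot.get_state();print(s["tool_pos"],s["wrist_force"])
im,o=shift();print(o)
cv2.imwrite("pics/t6.png",cv2.resize(im[80:260,210:380,::-1],None,fx=3.3,fy=3.3,interpolation=cv2.INTER_CUBIC))
sc=robot.snapshot("scene");cv2.imwrite("pics/s6.png",sc[:,:,::-1])
a=cv2.imread("pics/raw_scene.png",0).astype(np.float32);b=cv2.cvtColor(sc,cv2.COLOR_RGB2GRAY).astype(np.float32)
for y0,x0,y1,x1 in((175,345,265,455),(175,345,265,390),(175,410,265,455)):
    w=np.eye(2,3,dtype=np.float32);print(cv2.findTransformECC(a[y0:y1,x0:x1],b[y0:y1,x0:x1],w,cv2.MOTION_TRANSLATION,(3,200,1e-6))[1][:,2])
E
```

```text
[ 0.39062123 -0.19535583  0.13185451] [ 0.64558392 -1.24649945 -0.37565946]
[(np.float32(0.025), np.float32(-0.046), 0.993), (np.float32(0.02), np.float32(-0.014), 1.0), (np.float32(0.044), np.float32(-0.175), 0.983)]
[-0.00527225 -0.01439468]
[ 0.05993487 -0.00930117]
[-0.02187893 -0.02871543]
```

View pics/t6.png

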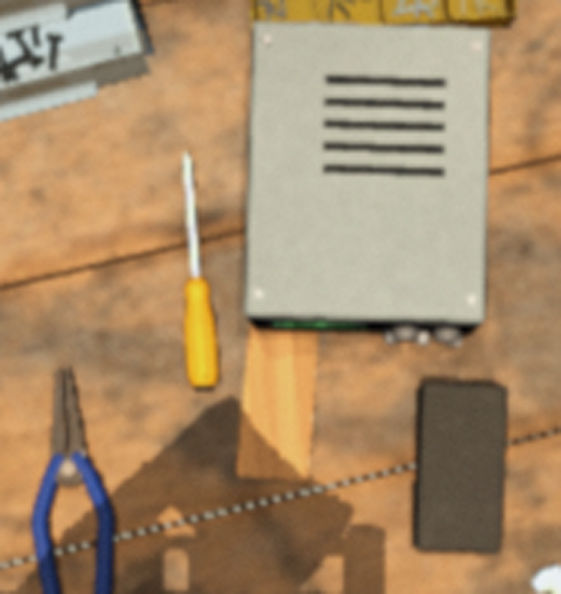

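The case has not moved (image shifts are well under 0.2 px), and the wedge is lined up under the foot, with its end at (238,476) to (308,479). Next I press the corner.

>>> {"api": "apply_moves", "payload": {"motion": [{"dx": 5, "dy": 0.3, "dz": 0, "rx": 0, "ry": 0, "rz": 0}, {"dx": 10, "dy": 0.6, "dz": 0, "rx": 0, "ry": 0, "rz": 0}, {"dx": 15, "dy": 0.9, "dz": 0, "rx": 0, "ry": 0, "rz": 0}, {"dx": 19, "dy": 1.2, "dz": 0, "rx": 0, "ry": 0, "rz": 0}, {"dx": 22.5, "dy": 1.2, "dz": 0, "rx": 0, "ry": 0, "rz": 0}, {"dx": 24.8, "dy": 1.2, "dz": 0, "rx": 0, "ry": 0, "rz": 0}, {"dx": 24.8, "dy": 1.2, "dz": 1, "rx": 0, "ry": 0, "rz": 0}, {"dx": 24.8, "dy": 1.2, "dz": 1.5, "rx": 0, "ry": 0, "rz": 0}]}}

```text
time_s: 9.3
tool_pos: [0.6381, -0.2053, 0.1086]
eef_rot: [[1.0, 0.0, -0.005], [0.0, -1.0, 0.002], [-0.005, -0.002, -1.0]]
wrist_force: [-0.4, -0.0, -0.7]
finger_gap: 0.0002
```

>>> {"api": "apply_moves", "payload": {"motion": [{"dx": 0, "dy": 0, "dz": 0.3, "rx": 0, "ry": 0, "rz": 0}, {"dx": 0, "dy": 0, "dz": 0.6, "rx": 0, "ry": 0, "rz": 0}, {"dx": 0, "dy": 0, "dz": 0.6, "rx": 0, "ry": 0, "rz": 0}]}}

```text
time_s: 9.6
tool_pos: [0.6384, -0.2066, 0.1065]
eef_rot: [[1.0, -0.001, -0.001], [-0.001, -1.0, 0.0], [-0.001, -0.0, -1.0]]
wrist_force: [-0.1, 0.1, -0.6]
finger_gap: 0.0008
```

>>> {"api": "apply_moves", "payload": {"motion": [{"dx": 0, "dy": 0, "dz": 0.1, "rx": 0, "ry": 0, "rz": 0}, {"dx": 0, "dy": 0, "dz": 0.1, "rx": 0, "ry": 0, "rz": 0}]}}

```text
time_s: 9.8
tool_pos: [0.6391, -0.2068, 0.1062]
eef_rot: [[1.0, -0.001, 0.001], [-0.001, -1.0, -0.0], [0.001, 0.0, -1.0]]
wrist_force: [0.1, 0.1, -0.1]
finger_gap: 0.0006
```

>>> {"api": "apply_moves", "payload": {"motion": [{"dx": 0, "dy": 0, "dz": 0.1, "rx": 0, "ry": 0, "rz": 0}, {"dx": 0, "dy": 0, "dz": 0.1, "rx": 0, "ry": 0, "rz": 0}]}}

```text
time_s: 10.0
tool_pos: [0.6394, -0.2068, 0.1055]
eef_rot: [[1.0, -0.001, 0.001], [-0.001, -1.0, -0.001], [0.001, 0.001, -1.0]]
wrist_force: [-0.9, -0.3, 3.2]
finger_gap: 0.0003
```

>>> {"api": "apply_moves", "payload": {"motion": [{"dx": 0, "dy": 0, "dz": 0.05, "rx": 0, "ry": 0, "rz": 0}, {"dx": 0, "dy": 0, "dz": 0.05, "rx": 0, "ry": 0, "rz": 0}]}}

```text
time_s: 10.2
tool_pos: [0.6394, -0.2067, 0.1054]
eef_rot: [[1.0, -0.001, 0.0], [-0.001, -1.0, -0.001], [0.0, 0.001, -1.0]]
wrist_force: [-3.1, 0.5, 7.9]
finger_gap: 0.0004
```

>>> {"api": "apply_moves", "payload": {"motion": [{"dx": 0, "dy": 0, "dz": 0.03, "rx": 0, "ry": 0, "rz": 0}, {"dx": 0, "dy": 0, "dz": 0.03, "rx": 0, "ry": 0, "rz": 0}]}}

```text
time_s: 10.4
tool_pos: [0.6394, -0.2068, 0.1054]
eef_rot: [[1.0, -0.001, 0.0], [-0.001, -1.0, -0.001], [0.0, 0.001, -1.0]]
wrist_force: [-4.8, 1.5, 8.3]
finger_gap: 0.0004
```

>>> {"api": "apply_moves", "payload": {"motion": [{"dx": 0, "dy": 0, "dz": 0.01, "rx": 0, "ry": 0, "rz": 0}, {"dx": 0, "dy": 0, "dz": 0.01, "rx": 0, "ry": 0, "rz": 0}]}}

```text
time_s: 10.6
tool_pos: [0.6394, -0.2067, 0.1054]
eef_rot: [[1.0, -0.001, 0.001], [-0.001, -1.0, -0.001], [0.001, 0.001, -1.0]]
wrist_force: [-4.2, 1.7, 9.8]
finger_gap: 0.0007
```

>>> {"api": "apply_moves", "payload": {"motion": [{"dx": 0, "dy": 0, "dz": 0.03, "rx": 0, "ry": 0, "rz": 0}, {"dx": 0, "dy": 0, "dz": 0.03, "rx": 0, "ry": 0, "rz": 0}, {"dx": 0, "dy": 0, "dz": 0.03, "rx": 0, "ry": 0, "rz": 0}, {"dx": 0, "dy": 0, "dz": 0.03, "rx": 0, "ry": 0, "rz": 0}]}}

```text
time_s: 11.0
tool_pos: [0.6394, -0.2067, 0.1054]
eef_rot: [[1.0, -0.0, 0.0], [-0.0, -1.0, -0.001], [0.0, 0.001, -1.0]]
wrist_force: [-5.2, 1.3, 10.8]
finger_gap: 0.0007
```

>>> {"api": "apply_moves", "payload": {"motion": [{"dx": 0, "dy": 0, "dz": 0, "rx": 0, "ry": 0, "rz": 0}, {"dx": 0, "dy": 0, "dz": 0, "rx": 0, "ry": 0, "rz": 0}, {"dx": 0, "dy": 0, "dz": 0, "rx": 0, "ry": 0, "rz": 0}, {"dx": 0, "dy": 0, "dz": 0, "rx": 0, "ry": 0, "rz": 0}, {"dx": 0, "dy": 0, "dz": 0, "rx": 0, "ry": 0, "rz": 0}]}}

```text
time_s: 11.5
tool_pos: [0.6394, -0.2068, 0.1054]
eef_rot: [[1.0, -0.001, 0.001], [-0.001, -1.0, -0.001], [0.001, 0.001, -1.0]]
wrist_force: [-4.3, 1.7, 11.8]
finger_gap: 0.0003
```

>>> {"api": "apply_moves", "payload": {"motion": [{"dx": 0, "dy": 0, "dz": -1, "rx": 0, "ry": 0, "rz": 0}, {"dx": 0, "dy": 0, "dz": -4, "rx": 0, "ry": 0, "rz": 0}, {"dx": -3, "dy": 0, "dz": -8, "rx": 0, "ry": 0, "rz": 0}, {"dx": -7, "dy": 0, "dz": -10, "rx": 0, "ry": 0, "rz": 0}, {"dx": -12, "dy": 0, "dz": -10, "rx": 0, "ry": 0, "rz": 0}, {"dx": -17, "dy": 0, "dz": -10, "rx": 0, "ry": 0, "rz": 0}, {"dx": -22, "dy": 0, "dz": -8, "rx": 0, "ry": 0, "rz": 0}, {"dx": -25, "dy": 0, "dz": -6, "rx": 0, "ry": 0, "rz": 0}]}}

```text
time_s: 12.3
tool_pos: [0.3876, -0.2064, 0.164]
eef_rot: [[1.0, -0.001, 0.002], [-0.001, -1.0, -0.002], [0.002, 0.002, -1.0]]
wrist_force: [0.4, -0.6, -0.5]
finger_gap: 0.0004
```

Run:
```python
from h import *
s=robot.get_state();print(s["tool_pos"],s["wrist_force"])
im,o=shift();print(o)
cv2.imwrite("pics/t7.png",cv2.resize(im[80:260,210:380,::-1],None,fx=3.3,fy=3.3,interpolation=cv2.INTER_CUBIC))
```

```text
[ 0.38756415 -0.20635299  0.16401114] [ 0.44240166 -0.63892541 -0.54166346]
[(np.float32(0.033), np.float32(-0.042), 0.993), (np.float32(0.025), np.float32(-0.011), 1.0), (np.float32(0.045), np.float32(-0.171), 0.983)]
```

View pics/t7.png

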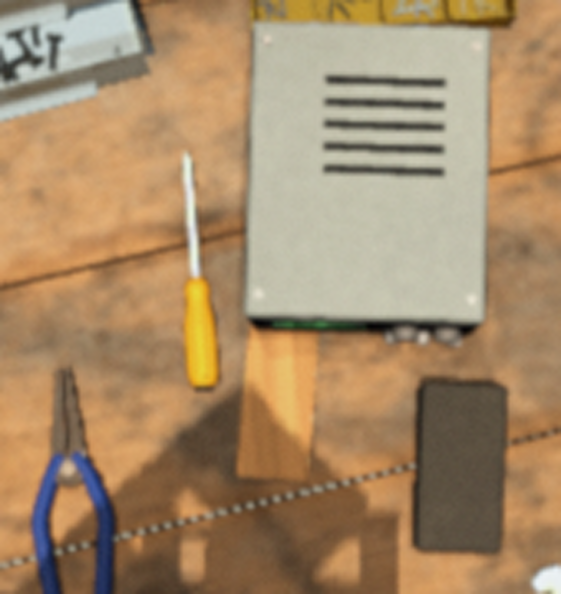

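The wedge is still in place (end at (237,476) to (308,479)), the case and tools have not moved, and the hand is clear. I'm handing in.

```bash
python3 -c "
from plant import robot
print(robot.close_job())"
```

```text
the job is handed in; nothing more can be done
None
```

The wooden wedge is snug under the front left foot, and the corner held when I pressed it. I handed the job in at about 12.4 s, with the hand clear.

- **Wedge:** I squared it with two light sideways nudges, then pushed it in by its thick end. I stopped when it met the foot. The force rose from about 3 N to 14.6 N over the last 3 mm, so contact was a little firmer than it needed to be.
- **Press test:** I pressed the case top within about 7 mm of the point above the foot, at roughly 10 to 12 N for about 0.9 s. The corner dipped only about 0.1 mm, so no second push was needed. The fingertips also put 4 to 5 N sideways on the case during the press.
- **Final checks:** In the last top picture the wedge was in place and the pliers, screwdriver and sanding block were where they started. The case as a whole had shifted less than 0.05 px since the first picture, well under 0.2 mm. A strip at its front edge read 0.17 px, less reliably, because the wedge and its shadow lie next to it. The top at the pressed corner read 86.4 mm against the nominal 86 mm, within measurement error of level.

No check failed.

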